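# Close the vacuum chamber and crack its vent cap

### The job

Lower the open lid of the small white vacuum chamber until it is fully closed on its base, without slamming it. Then screw the knurled vent cap in the middle of the lid clockwise until it bottoms out, back it off a quarter turn, and finish there still gripping the cap between the fingers: do not let go. Leave the glassware, stopper and spatula around it where they are.

Things in the scene. Friction and masses are not known exactly. Their poses are not given: they have to be found in the camera images.
- chamber: white open-topped box, 170 x 200 x 100 mm (x, y, z) on a black plinth 186 x 216 mm, fixed to the bench. Origin at the centre of its underside; its x axis points from the lid's front tab to the hinge at the back, z up. Its walls' top is 100 mm up.
- lid (a joint): angle of the lid: 0 = fully closed, grows as it opens, 1.6 at most. The hinge is stiff: the lid stays at any angle; it takes about 4 N at the tab to push it down.
- lid_hinge (a point): point on the lid's hinge axis, middle of the chamber's back rim, level with the lid's underside. The axis runs along the chamber's y.
- lid_tab (a point): point on the outer face (the top, when closed) of the steel tab at the lid's free edge, on the lid's middle line, 188 mm from the hinge axis. The lid and tab are 10 mm thick (this face is 10 mm off the hinge axis); the tab is 70 mm wide and spans 168 to 202 mm from the axis. When the lid is open this face looks away from the robot, up and to the back.
- vent_cap (a joint): turning of the vent cap in rad: grows as it is screwed on (clockwise seen from outside the lid), 0 = top of the thread, 4.71 = bottomed out against a hard stop. It starts part-way on and cannot come off. It turns with a friction of 0.08 N m and stays where it is left. It sinks 5 mm per turn.
- vent_grip (a point): middle of the black knurled round vent cap, on its axis, halfway up. The cap is 42 mm across (44 over the knurls) and 32 mm tall, with a small raised steel rib on its top from the centre outwards; its axis is square to the lid, 85 mm from the hinge axis, on the lid's middle line. When bottomed out, its underside is 12 mm above the lid's outer face. Below it is only a stem thinner than the cap.
- beaker: bystander, leave alone: empty glass beaker, 68 mm across, 85 mm tall, origin at the centre of its underside
- vial_a: bystander, leave alone: small stoppered glass vial, 26 mm across, 50 mm tall, origin at the centre of its underside
- vial_b: bystander, leave alone: a second such vial, origin at the centre of its underside
- stopper: bystander, leave alone: loose grey stopper, 24 mm across, 14 mm tall, origin at the centre of its underside
- reagent_a: bystander, leave alone: amber reagent bottle, 80 mm across, 170 mm tall, origin at the centre of its underside
- reagent_b: bystander, leave alone: a second such bottle, origin at the centre of its underside
- spatula: bystander, leave alone: steel flat-bladed lab spatula, about 180 mm long, lying flat, origin at the middle

How it is judged:
On the way, in this order (a step that is already met when the one before it is completed fails the run):
1. the lid is fully closed (value of joint lid below 0.03 rad), for 0.2 s.
2. with the lid closed, the vent cap is bottomed out (value of joint vent_cap above 4.63 rad and value of joint lid below 0.04 rad), for 0.2 s.
At the end, for the whole second after the job is handed in: The lid is closed (within 0.04 rad), the cap rests a quarter turn (1.57 +- 0.3 rad) back from bottomed out, not turning, and the fingers still grip it (over 2 N, grasp point within 30 mm of the cap's middle) (value of joint lid below 0.04 rad and value of joint vent_cap between 2.839 and 3.439 rad and velocity of joint vent_cap between -0.1 and 0.1 rad/s and contact force between the fingers and vent_cap above 2 N and distance between the grasp point and vent_grip below 0.03 m); the arm keeps its last pose, push and grip.
It fails at once if the lid is slammed (closing faster than 2.5 rad/s) (velocity of joint lid below -2.5 rad/s).
It fails at once if a bystander is moved more than 30 mm (distance of any of beaker, vial_a, vial_b, stopper, reagent_a, reagent_b, spatula from where it was at the start of the episode above 0.03 m).
It also fails if it takes over 67 s, if anything falls off the work surface, if the arm or the gripper's body presses on something with over 40 N, if the wrist force passes 120 N, or if a joint passes its speed limit or range.

### The arm

A 7-joint arm with a two-finger parallel gripper is mounted at the origin on the work surface. World frame = base frame: x ahead of the robot, y to its left, z up, the work surface at z = 0. Lengths are in m, angles in rad, forces in N, time in s.
With the tool pointing down it reaches from about 0.4 to 0.85 m from the base axis. Payload 10.4 kg.
Tool frame: the origin (TCP) lies between the finger pads; the fingertips stand 14 mm ahead of it and the grasp point (between the pads) lies 5 mm behind it; z points along the fingers, y is the direction in which the jaws open and shut (so a half turn about z gives the same grasp; the last joint's range is limited). The gripper opens to 87 mm and grips with 3 to 60 N. Pads are 19 mm wide; open, the fingers measure 117 mm over their backs; the gripper's body (75 mm by 190 mm) begins 51 mm behind the grasp point.
Start: joints at [-1.225, 0.332, -0.065, 1.46, 0.022, 1.35, -0.088], TCP at [0.225, 0.583, 0.237] pointing down, gripper open.
Joint ranges: [-2.6, 2.6], [-0.5, 2.12], [-1.47, 1.34], [0.16, 2.42], [-1.27, 4.41], [0.06, 2.06], [-2.6, 2.6]. Speed limits (rad/s): [2.22, 2.22, 2.79, 2.79, 3.14, 3.14, 3.14].

### API

Orientations are given as a unit quaternion [x, y, z, w].
In Python, from bench import readout, camera, calibration, order gives the robot as it stands.
- The arm moves only by the tool apply_moves, never from a script. Its argument "deltas" is a list of rows, each an object with "translation": the shift along the world's x, y, z in m, a list of three; "turn": the turn, a rotation vector about the world's x, y, z in rad, a list of three; "hand": the finger opening in m, from 0 to 0.087. A call has 1 to 5 rows; each row shifts and turns the pose as measured when the row begins; what a row does not reach is not made up. A row lasts 1/10 s, in which the tool goes at most 50 mm and 8.59 degrees, less where a joint would pass 70% of its speed; a pose out of reach is approached as far as the arm can. A call with a gripper value outside its range is refused whole. The fingers move at their own pace and stop on an object; "newtons" is the grip in N (left out, the last holds). Time passes only in rows, so rows that do not move let the fingers close. It gives the time, the measured TCP pose, the force and the opening at its end, in the units of the state.
- readout.read_state(): the state, without advancing time (a new reading comes with each control period).
- camera(name): name is "side" or "top" or "wrist"; returns the picture (420x560x3 uint8, red, green, blue); there is no depth.
- calibration(name): a dict with "fx", "fy", "cx", "cy" (pixels), "extrinsics" (4x4, takes a point from world to camera coordinates). Camera axes: x right, y down, z forward; pixel columns grow to the right and rows downward; lengths in m; the calibration is good to about 2 mm. The wrist camera is an equidistant fisheye: a pixel r from the principal point sees the ray r / f radians off the axis. A picture is of the moment at which its call begins: read the wrist's pose just before it. calibration takes no time and is no camera call; for the wrist camera it gives the pose at the moment of the call.
- order.close_job(): hands the job in, once; it reports no verdict.
The state is a dict: "time": time; "joint_positions": joint angles; "joint_vel": joint speeds; "joint_torque": joint torques, N m; "ee_pos": TCP position; "eef_rot": TCP orientation; "ft_force": force on the tool from outside, world axes, zero at the start; "torque": the same for the moment, N m; "width": finger opening in m.
Only numpy, scipy, OpenCV 4.12 (cv2) and the standard library are available. Lean on these libraries where they do the work, as an engineer would, in place of code of your own. Each camera call takes 0.05 s, during which the arm holds its last target. There are 200 camera calls.

## Working session

There is one attempt and no reset: what is moved stays moved. The work goes in short steps, Python scripts to look and compute and a tool call to move; the robot and the scene stay as the last step left them, time stands still between calls to the robot, and variables do not carry over. Pictures are saved under pics/ and viewed, about 8 in all and at most 12, crops included, and the job is handed in when it is done.

Besides the shell and the picture viewer there is one more tool, called after ">>>" by a JSON object that holds its "fn" and its "kwargs". apply_moves: Moves the arm, as the interface text tells. Its arguments: {"type":"object","properties":{"deltas":{"type":"array","items":{"type":"object","properties":{"translation":{"type":"array","items":{"type":"number"}},"turn":{"type":"array","items":{"type":"number"}},"hand":{"type":"number"}}}},"newtons":{"type":"number"}},"required":["deltas"]}

```bash
mkdir -p pics; ls; python3 - <<'E'
from bench import readout, camera, calibration
import cv2, numpy as np
print(readout.read_state())
for n in("side","top"):
    im=camera(n); np.save(f"pics/{n}0.npy",im); cv2.imwrite(f"pics/{n}0.png",im[...,::-1])
    c=calibration(n); print(n,c)
E
```

```text
pics
{'time': 0.0, 'joint_positions': array([-1.22461489,  0.33285314, -0.06470089,  1.46095722,  0.02160199,
        1.34992082, -0.0884836 ]), 'joint_vel': array([-0.00026375,  0.0012582 , -0.00022613, -0.00134016,  0.00015605,
       -0.0004338 ,  0.00030799]), 'joint_torque': array([-5.78284853e-04, -6.23253393e+01,  2.41983990e-02, -3.89904499e+01,
       -6.13915734e-02,  3.96101153e-02,  9.85100223e-05]), 'ee_pos': array([0.22516755, 0.58262083, 0.23575805]), 'eef_rot': array([ 1.83328398e-01,  9.83051463e-01, -7.14848359e-04, -9.73806835e-05]), 'ft_force': array([ 0.51158133, -0.27413967, -0.00080888]), 'torque': array([-0.00293524,  0.05443165,  0.04526222]), 'width': 0.08693274192388105}
side {'fx': 506.1111667961031, 'fy': 506.1111667961031, 'cx': 280.7556534843468, 'cy': 207.83421972548004, 'extrinsics': array([[-0.6859848 ,  0.72744077, -0.0159617 ,  0.40311039],
       [ 0.4355704 ,  0.39297796, -0.80984366, -0.14905788],
       [-0.5828407 , -0.56249288, -0.58642858,  1.95651236],
       [ 0.        ,  0.        ,  0.        ,  1.        ]])}
top {'fx': 502.5408914781296, 'fy': 502.5408914781296, 'cx': 279.9856271386682, 'cy': 212.63411574980086, 'extrinsics': array([[ 0.02775828, -0.99957152, -0.00928708, -0.02239746],
       [-0.98890041, -0.02610295, -0.14626901,  0.57817958],
       [ 0.14596392,  0.01324418, -0.98920126,  1.63961294],
       [ 0.        ,  0.        ,  0.        ,  1.        ]])}
```

View pics/side0.png

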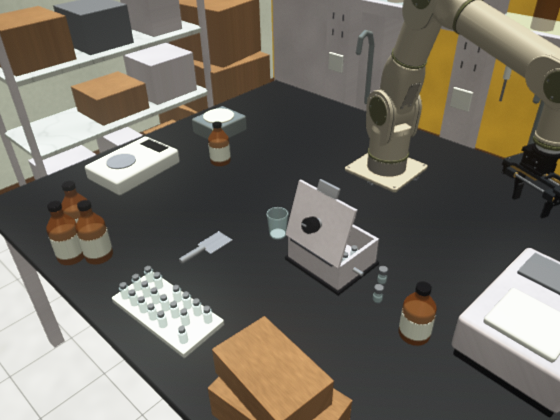

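View pics/top0.png

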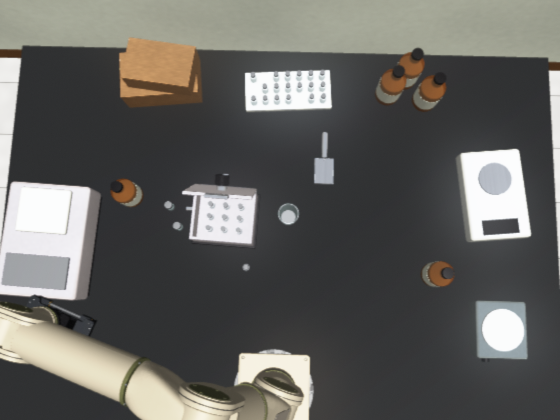

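Side: the lid stands open with its black cap near (312,225) and the tab near (328,189). Top: the chamber is near (223,218), the cap near (222,180) and the lid edge near y=190. I'll zoom in on both.

```bash
python3 - <<'E'
import numpy as np,cv2
s=np.load("pics/side0.npy")[170:295,255:405]; t=np.load("pics/top0.npy")[165:285,155:305]
f=lambda a:cv2.resize(a,(400*2//2*1,int(a.shape[0]*400/a.shape[1])),interpolation=cv2.INTER_CUBIC)
a,b=f(s),f(t); h=max(a.shape[0],b.shape[0]); p=lambda a:np.pad(a,((0,h-a.shape[0]),(0,0),(0,0)))
cv2.imwrite("pics/crop0.png",np.hstack([p(a),p(b)])[...,::-1])
E
```

```text
(no output)
```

View pics/crop0.png

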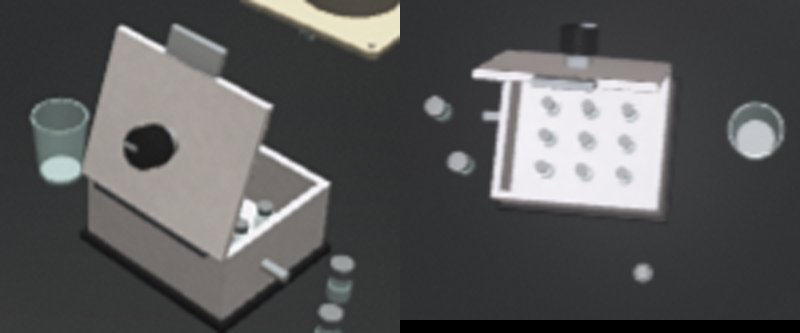

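```bash
cat > h.py <<'E'
import numpy as np
from bench import calibration
def ray(n,u,v):
    c=calibration(n);E=c["extrinsics"];R=E[:3,:3]
    d=R.T@np.array([(u-c["cx"])/c["fx"],(v-c["cy"])/c["fy"],1]);return -R.T@E[:3,3],d/np.linalg.norm(d)
def plane(n,u,v,z): o,d=ray(n,u,v);return o+d*(z-o[2])/d[2]
def tri(a,b):
    (o,d),(p,e)=ray(*a),ray(*b);s=np.linalg.lstsq(np.c_[d,-e],p-o,rcond=None)[0]
    x,y=o+s[0]*d,p+s[1]*e;return (x+y)/2,np.linalg.norm(x-y)
def proj(n,X):
    c=calibration(n);E=c["extrinsics"];q=E[:3,:3]@X+E[:3,3];return np.array([c["fx"]*q[0]/q[2]+c["cx"],c["fy"]*q[1]/q[2]+c["cy"]])
E
python3 - <<'E'
from h import *
np.set_printoptions(precision=4,suppress=True)
k=150/400
S=lambda x,y:("side",255+x*k,170+y*k)
T=lambda x,y:("top",155+(x-400)*k,165+y*k)
print("front-left rim",tri(S(328,183),T(492,198)))
print("FL top z.1",plane(*T(492,198),.1),"FR top",plane(*T(662,215),.1), "FL side", plane(*S(328,183),.1))
print("hinge ends side z.1",plane(*S(88,178),.1),plane(*S(222,258),.1))
print("plinth BL side z0",plane(*S(222,328),0.),"BR",plane(*S(82,235),0.),"FL",plane(*S(328,250),0.))
print("lid free edge L",tri(S(270,108),T(474,73)),"R",tri(S(120,28),T(670,64)))
print("lid free R alt",tri(S(120,28),T(660,88)),"L alt",tri(S(270,108),T(480,80)))
print("tab top",tri(S(202,38),T(565,80)))
print("cap end",tri(S(143,150),T(579,25)))
for n,z,p in (("vialA",.05,T(435,104)),("vialB",.05,T(457,160)),("stopper",.014,T(643,272)),("beaker",.085,T(756,130))): print(n,plane(*p,z))
E
```

```text
front-left rim (array([0.4756, 0.2817, 0.0985]), np.float64(0.0018853398886625266))
FL top z.1 [0.476  0.2806 0.1   ] FR top [0.4611 0.0751 0.1   ] FL side [0.4766 0.2833 0.1   ]
hinge ends side z.1 [0.6448 0.0851 0.1   ] [0.6478 0.2724 0.1   ]
plinth BL side z0 [0.6441 0.2759 0.    ] BR [0.6357 0.0663 0.    ] FL [0.4676 0.2887 0.    ]
lid free edge L (array([0.5971, 0.278 , 0.2636]), np.float64(0.004094416618986596)) R (array([0.6028, 0.0729, 0.271 ]), np.float64(0.030372064988981325))
lid free R alt (array([0.5854, 0.074 , 0.2617]), np.float64(0.005737822865157353)) L alt (array([0.5903, 0.2727, 0.2573]), np.float64(0.00528220331760056))
tab top (array([0.5839, 0.1768, 0.2935]), np.float64(0.012629171719448988))
cap end (array([0.6667, 0.1754, 0.1992]), np.float64(0.008639250071486146))
vialA [0.5968 0.3683 0.05  ]
vialB [0.5268 0.3365 0.05  ]
stopper [0.3956 0.102  0.014 ]
beaker [ 0.5693 -0.0352  0.085 ]
```

Measured: the chamber centre is at about (0.553, 0.175) with yaw of about -0.07. The front rim triangulates to z 0.0985, against 0.100 expected. The hinge is at about (0.637, 0.169, 0.10) and the lid angle is about 1.2. I'll go above and behind the tab with the fingers closed.

>>> {"fn": "apply_moves", "kwargs": {"deltas": [{"translation":[0.0,0.0,0.05],"turn":[0,0,0.03],"hand":0.0},{"translation":[0.02,-0.02,0.04],"turn":[0,0,0.03],"hand":0.0},{"translation":[0.03,-0.03,0.025],"turn":[0,0,0.03],"hand":0.0},{"translation":[0.034,-0.036,0.0],"turn":[0,0,0.03],"hand":0.0},{"translation":[0.034,-0.036,0.0],"turn":[0,0,0.03],"hand":0.0}], "newtons": 15}}

```text
time: 0.6
ee_pos: [0.3381, 0.4597, 0.3503]
eef_rot: [0.099, 0.995, -0.004, -0.001]
ft_force: [1.6, -1.0, -0.1]
width: 0.0547
```

>>> {"fn": "apply_moves", "kwargs": {"deltas": [{"translation":[0.034,-0.036,0.0],"turn":[0,0,0.03],"hand":0.0},{"translation":[0.034,-0.036,0.0],"turn":[0,0,0.03],"hand":0.0},{"translation":[0.034,-0.036,0.0],"turn":[0,0,0.03],"hand":0.0},{"translation":[0.034,-0.036,0.0],"turn":[0,0,0.03],"hand":0.0},{"translation":[0.034,-0.036,0.0],"turn":[0,0,0.03],"hand":0.0}]}}

```text
time: 1.1
ee_pos: [0.5085, 0.2759, 0.3501]
eef_rot: [0.021, 1.0, -0.004, -0.001]
ft_force: [0.4, 1.2, 0.7]
width: 0.0152
```

>>> {"fn": "apply_moves", "kwargs": {"deltas": [{"translation":[0.034,-0.03,0.0],"turn":[0,0,0.0],"hand":0.0},{"translation":[0.034,-0.03,0.0],"turn":[0,0,0.0],"hand":0.0},{"translation":[0.034,-0.03,0.0],"turn":[0,0,0],"hand":0.0},{"translation":[0.015,-0.01,0.0],"turn":[0,0,0],"hand":0.0},{"translation":[0,0,0],"turn":[0,0,0],"hand":0.0}]}}

```text
time: 1.6
ee_pos: [0.6325, 0.1626, 0.3477]
eef_rot: [0.025, 1.0, -0.007, -0.002]
ft_force: [-0.7, 1.1, -0.4]
width: 0.0004
```

```bash
python3 - <<'E'
from bench import readout, camera, calibration
import cv2, numpy as np
np.set_printoptions(precision=4,suppress=True)
s=readout.read_state();print(s['time'],s['ee_pos'],s['joint_positions'])
np.save("pics/w1cal.npy",calibration("wrist"),allow_pickle=True); print(calibration("wrist"))
w=camera("wrist");np.save("pics/w1.npy",w)
si=camera("side")
a=cv2.resize(w,(480,360)); b=cv2.resize(si[150:300,250:400],(320,320),interpolation=cv2.INTER_CUBIC)
b=np.pad(b,((0,40),(0,0),(0,0)))
cv2.imwrite("pics/w1.png",np.hstack([a,b])[...,::-1])
E
```

```text
1.6 [0.6325 0.1626 0.3477] [-0.5187  0.3784  0.2773  1.189  -0.0897  1.5954  1.2591]
{'fx': 325.19226210127806, 'fy': 325.19226210127806, 'cx': 278.6513016707696, 'cy': 214.68258976262547, 'extrinsics': array([[ 0.051 ,  0.9986, -0.0136, -0.1891],
       [ 0.9603, -0.0453,  0.2752, -0.6642],
       [ 0.2742, -0.0271, -0.9613,  0.3289],
       [ 0.    ,  0.    ,  0.    ,  1.    ]])}
```

View pics/w1.png

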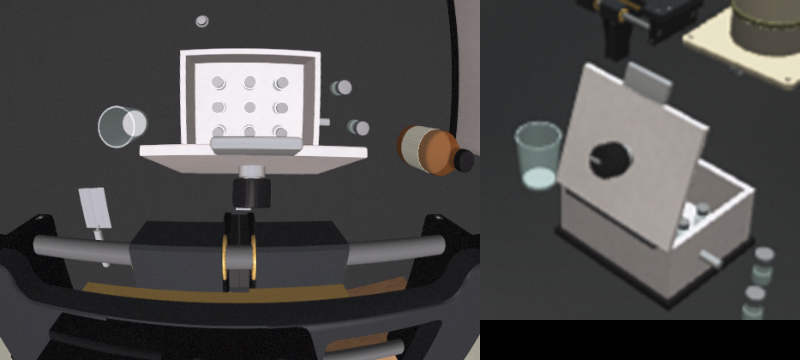

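```bash
cat >> h.py <<'E'
def wray(c,u,v):
    E=c["extrinsics"];R=E[:3,:3];x,y=u-c["cx"],v-c["cy"];r=np.hypot(x,y);t=r/c["fx"]
    d=R.T@np.array([np.sin(t)*x/r,np.sin(t)*y/r,np.cos(t)]);return -R.T@E[:3,3],d
def wplane(c,u,v,z): o,d=wray(c,u,v);return o+d*(z-o[2])/d[2]
E
python3 - <<'E'
from h import *
np.set_printoptions(precision=4,suppress=True)
c=np.load("pics/w1cal.npy",allow_pickle=True).item();k=560/480
P=lambda x,y,z:wplane(c,x*k,y*k,z)
print("tab back edge L/R",P(211,152,.292),P(302,152,.292),"inner top",P(211,138,.29),P(302,138,.29))
print("lid edge outer",P(140,153,.262),P(367,153,.262))
print("rim front",P(180,51,.1),P(321,51,.1))
print("cap outer end far top", P(233,207,.2),P(271,207,.2))
E
```

```text
tab back edge L/R [0.5899 0.1424 0.292 ] [0.5929 0.2106 0.292 ] inner top [0.5796 0.1429 0.29  ] [0.5825 0.2111 0.29  ]
lid edge outer [0.5913 0.0744 0.262 ] [0.6004 0.2788 0.262 ]
rim front [0.4701 0.0829 0.1   ] [0.4782 0.284  0.1   ]
cap outer end far top [0.6687 0.1512 0.2   ] [0.6708 0.1945 0.2   ]
```

>>> {"fn": "apply_moves", "kwargs": {"deltas": [{"translation":[0.0,0.006,-0.029],"turn":[0,0,0],"hand":0.0},{"translation":[0.0,0.006,-0.029],"turn":[0,0,0],"hand":0.0},{"translation":[-0.014,0.001,0],"turn":[0,0,0],"hand":0.0},{"translation":[-0.012,0,0],"turn":[0,0,0],"hand":0.0}]}}

```text
time: 2.1
ee_pos: [0.601, 0.1846, 0.2885]
eef_rot: [0.02, 1.0, -0.005, -0.002]
ft_force: [2.6, -0.8, 0.3]
width: 0.0006
```

>>> {"fn": "apply_moves", "kwargs": {"deltas": [{"translation":[-0.0105,0.0006,-0.0044],"turn":[0,0,0],"hand":0.0},{"translation":[-0.0105,0.0006,-0.0044],"turn":[0,0,0],"hand":0.0}]}}

```text
time: 2.3
ee_pos: [0.5774, 0.1888, 0.2802]
eef_rot: [0.017, 1.0, -0.004, -0.001]
ft_force: [2.0, -0.4, 0.6]
width: 0.0004
```

>>> {"fn": "apply_moves", "kwargs": {"deltas": [{"translation":[-0.008,-0.001,-0.004],"turn":[0,0,0],"hand":0.0},{"translation":[-0.008,-0.001,-0.004],"turn":[0,0,0],"hand":0.0},{"translation":[-0.0091,-0.001,-0.0068],"turn":[0,0,0],"hand":0.0},{"translation":[-0.0091,0,-0.0068],"turn":[0,0,0],"hand":0.0}]}}

```text
time: 2.7
ee_pos: [0.5382, 0.1924, 0.2601]
eef_rot: [0.012, 1.0, -0.002, 0.001]
ft_force: [1.7, -0.8, -0.0]
width: 0.0008
```

```bash
python3 - <<'E'
from bench import camera
import cv2, numpy as np
a=[cv2.resize(i,(400,400),interpolation=cv2.INTER_CUBIC) for i in (camera("side")[150:300,250:400],camera("top")[140:290,150:300])]
cv2.imwrite("pics/c2.png",np.hstack(a)[...,::-1])
E
```

```text
(no output)
```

View pics/c2.png

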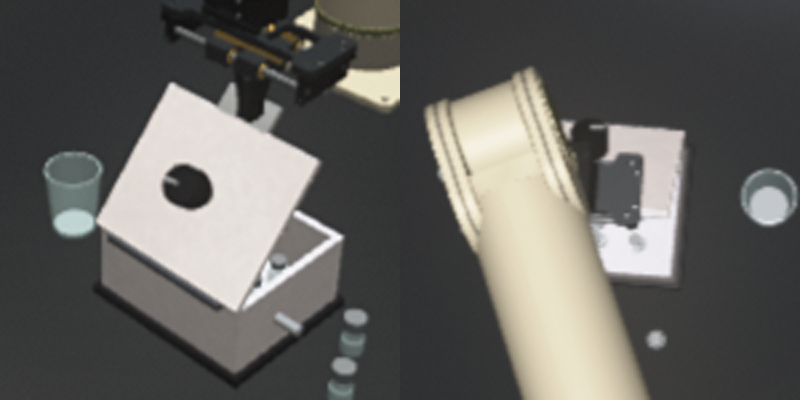

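The image shows the closed fingers pressing on the tab and the lid partly lowered, to about 0.85 rad. I'll continue along the arc.

>>> {"fn": "apply_moves", "kwargs": {"deltas": [{"translation":[-0.008,-0.002,-0.009],"turn":[0,0,0],"hand":0.0},{"translation":[-0.008,-0.002,-0.009],"turn":[0,0,0],"hand":0.0},{"translation":[-0.008,-0.002,-0.01],"turn":[0,0,0],"hand":0.0},{"translation":[-0.007,-0.002,-0.01],"turn":[0,0,0],"hand":0.0},{"translation":[-0.006,-0.002,-0.01],"turn":[0,0,0],"hand":0.0}]}}

```text
time: 3.3
ee_pos: [0.4993, 0.1893, 0.2151]
eef_rot: [0.007, 1.0, 0.001, 0.004]
ft_force: [0.1, 0.3, 1.9]
width: 0.0006
```

>>> {"fn": "apply_moves", "kwargs": {"deltas": [{"translation":[-0.004,-0.001,-0.01],"turn":[0,0,0],"hand":0.0},{"translation":[-0.004,-0.001,-0.01],"turn":[0,0,0],"hand":0.0},{"translation":[-0.003,-0.001,-0.01],"turn":[0,0,0],"hand":0.0}]}}

```text
time: 3.6
ee_pos: [0.4872, 0.1874, 0.1839]
eef_rot: [0.006, 1.0, 0.002, 0.004]
ft_force: [0.5, 1.0, 0.9]
width: 0.0002
```

>>> {"fn": "apply_moves", "kwargs": {"deltas": [{"translation":[-0.007,-0.001,-0.01],"turn":[0,0,0],"hand":0.0},{"translation":[-0.006,-0.001,-0.01],"turn":[0,0,0],"hand":0.0},{"translation":[-0.005,-0.001,-0.01],"turn":[0,0,0],"hand":0.0},{"translation":[-0.004,-0.001,-0.009],"turn":[0,0,0],"hand":0.0},{"translation":[-0.002,-0.001,-0.008],"turn":[0,0,0],"hand":0.0}]}}

```text
time: 4.1
ee_pos: [0.4616, 0.1817, 0.1322]
eef_rot: [0.006, 1.0, 0.001, 0.004]
ft_force: [0.7, 0.3, 0.1]
width: 0.0004
```

>>> {"fn": "apply_moves", "kwargs": {"deltas": [{"translation":[0,0,-0.006],"turn":[0,0,0],"hand":0.0},{"translation":[0,0,-0.004],"turn":[0,0,0],"hand":0.0},{"translation":[0,0,-0.003],"turn":[0,0,0],"hand":0.0}]}}

```text
time: 4.4
ee_pos: [0.4614, 0.1816, 0.1244]
eef_rot: [0.007, 1.0, 0.002, 0.003]
ft_force: [-21.6, -10.1, 48.7]
width: 0.0002
```

>>> {"fn": "apply_moves", "kwargs": {"deltas": [{"translation":[0,0,0],"turn":[0,0,0],"hand":0.0},{"translation":[0,0,0],"turn":[0,0,0],"hand":0.0},{"translation":[0,0,0.03],"turn":[0,0,0],"hand":0.0},{"translation":[0,0,0.04],"turn":[0,0,0.1],"hand":0.03},{"translation":[0.01,0,0.035],"turn":[0,0,0.14],"hand":0.087}]}}

```text
time: 4.9
ee_pos: [0.4687, 0.1802, 0.2281]
eef_rot: [-0.116, 0.993, -0.0, -0.001]
ft_force: [1.0, 0.9, 0.2]
width: 0.0098
```

>>> {"fn": "apply_moves", "kwargs": {"deltas": [{"translation":[0.02,-0.001,0.01],"turn":[0,0,0.145],"hand":0.087},{"translation":[0.02,-0.001,0],"turn":[0,0,0.145],"hand":0.087},{"translation":[0.02,-0.001,0],"turn":[0,0,0.145],"hand":0.087},{"translation":[0.015,-0.001,0],"turn":[0,0,0.145],"hand":0.087},{"translation":[0.008,0,0],"turn":[0,0,0.145],"hand":0.087}]}}

```text
time: 5.4
ee_pos: [0.5576, 0.1774, 0.2423]
eef_rot: [-0.472, 0.882, 0.001, 0.003]
ft_force: [-0.3, 0.3, 1.3]
width: 0.0484
```

```bash
python3 - <<'E'
from bench import readout, camera, calibration
import cv2, numpy as np
np.set_printoptions(precision=4,suppress=True)
s=readout.read_state();print(s['time'],s['ee_pos'],s['eef_rot'],s['joint_positions'])
np.save("pics/w2cal.npy",calibration("wrist"),allow_pickle=True)
w=camera("wrist");np.save("pics/w2.npy",w)
si=camera("side")
b=cv2.resize(si[170:300,260:390],(240,240),interpolation=cv2.INTER_CUBIC)
b=np.pad(b,((0,180),(0,0),(0,0)))
cv2.imwrite("pics/w2.png",np.hstack([w,b])[...,::-1])
E
```

```text
5.4 [0.5576 0.1774 0.2423] [-0.4715  0.8818  0.0013  0.0027] [-0.5401  0.2345  0.1851  1.5781 -0.0475  1.3281  2.2041]
```

View pics/w2.png

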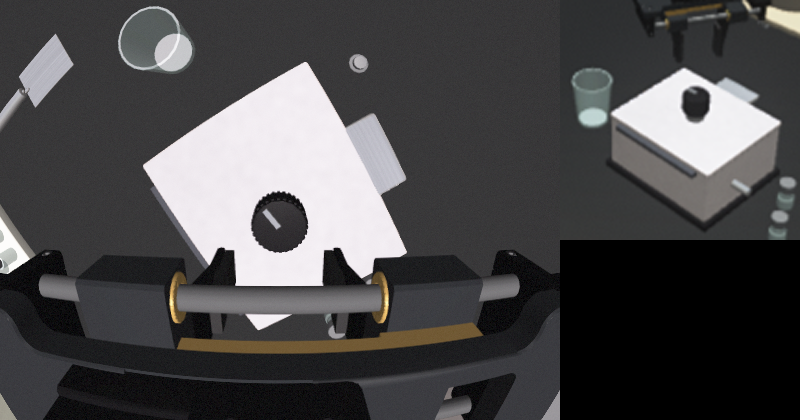

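```bash
python3 - <<'E'
from h import *
import cv2
np.set_printoptions(precision=4,suppress=True)
c=np.load("pics/w2cal.npy",allow_pickle=True).item();w=np.load("pics/w2.npy")
m=(w.max(2)<90).astype(np.uint8);m[:190]=0;m[253:]=0;m[:,:245]=0;m[:,315:]=0
n,l,st,ce=cv2.connectedComponentsWithStats(m);i=1+st[1:,4].argmax();print(st[i],ce[i])
r=wray(c,280,225)
s=ray("side",260+(695-560)*130/240,170+90*130/240)
A=np.linalg.lstsq(np.c_[r[1],-s[1]],s[0]-r[0],rcond=None)[0]
print("tri top",r[0]+A[0]*r[1],s[0]+A[1]*s[1])
for z in(.125,.157): print(z,wplane(c,280,225,z),"edges",wplane(c,251,225,z),wplane(c,308,225,z))
p=wplane(c,280,226,.157);q=wplane(c,265,211,.157);d=q-p;print("rib yaw",np.arctan2(d[1],d[0]))
# lid corners & tab
for uv in((305,62),(143,166),(406,253)):print(wplane(c,*uv,.11))
E
```

```text
[ 252  192   56   60 2500] [279.7376 222.1876]
tri top [0.5565 0.1757 0.162 ] [0.5551 0.1774 0.1623]
0.125 [0.5633 0.186  0.125 ] edges [0.584  0.1721 0.125 ] [0.5432 0.1994 0.125 ]
0.157 [0.5575 0.1771 0.157 ] edges [0.5757 0.1649 0.157 ] [0.5398 0.1889 0.157 ]
rib yaw -1.4006824229640715
[0.4681 0.0818 0.11  ]
[0.6392 0.0732 0.11  ]
[0.4789 0.2842 0.11  ]
```

>>> {"fn": "apply_moves", "kwargs": {"deltas": [{"translation":[0,0,0],"turn":[0,0,0.12],"hand":0.087},{"translation":[0,0,-0.01],"turn":[0,0,0.12],"hand":0.087},{"translation":[0,0,-0.02],"turn":[0,0,0],"hand":0.087},{"translation":[0,0,-0.02],"turn":[0,0,0],"hand":0.087},{"translation":[0,0,-0.005],"turn":[0,0,0],"hand":0.087}]}}

```text
time: 6.0
ee_pos: [0.5555, 0.1779, 0.1845]
eef_rot: [-0.566, 0.825, 0.002, 0.002]
ft_force: [-0.8, 0.2, 0.5]
width: 0.0862
```

>>> {"fn": "apply_moves", "kwargs": {"deltas": [{"translation":[0.002,-0.001,-0.02],"turn":[0,0,0],"hand":0.087},{"translation":[0,0,-0.02],"turn":[0,0,0],"hand":0.087},{"translation":[0,0,-0.008],"turn":[0,0,0],"hand":0.087},{"translation":[0,0,0],"turn":[0,0,0],"hand":0.087}]}}

```text
time: 6.4
ee_pos: [0.5567, 0.1776, 0.1361]
eef_rot: [-0.561, 0.828, 0.002, 0.002]
ft_force: [-0.5, 0.1, -0.4]
width: 0.087
```

```bash
python3 - <<'E'
from bench import readout
import numpy as np
np.set_printoptions(precision=4,suppress=True)
s=readout.read_state();print(s['time'],s['ee_pos'],s['eef_rot'],s['joint_positions'],s['ft_force'],s['torque'])
E
```

```text
6.4 [0.5567 0.1776 0.1361] [-0.5609  0.8279  0.0019  0.0024] [-0.5134  0.3144  0.1545  1.7076 -0.0581  1.1199  2.4205] [-0.5162  0.134  -0.3938] [0.0215 0.1057 0.0015]
```

Now close on the cap with 20 N.

>>> {"fn": "apply_moves", "kwargs": {"deltas": [{"translation":[0,0,0],"turn":[0,0,0],"hand":0.03},{"translation":[0,0,0],"turn":[0,0,0],"hand":0.03},{"translation":[0,0,0],"turn":[0,0,0],"hand":0.03},{"translation":[0,0,0],"turn":[0,0,0],"hand":0.03},{"translation":[0,0,0],"turn":[0,0,0],"hand":0.03}], "newtons": 20}}

```text
time: 6.9
ee_pos: [0.5583, 0.1784, 0.1401]
eef_rot: [-0.56, 0.829, 0.001, 0.005]
ft_force: [-0.3, 0.1, -0.5]
width: 0.0547
```

>>> {"fn": "apply_moves", "kwargs": {"deltas": [{"translation":[0,0,0],"turn":[0,0,0],"hand":0.03},{"translation":[0,0,0],"turn":[0,0,-0.1],"hand":0.03},{"translation":[0,0,0],"turn":[0,0,-0.12],"hand":0.03}]}}

```text
time: 7.2
ee_pos: [0.558, 0.1784, 0.1404]
eef_rot: [-0.464, 0.886, 0.001, 0.005]
ft_force: [1.7, 0.6, -2.2]
width: 0.0419
```

```bash
cat > st.py <<'E'
from bench import readout
import numpy as np
np.set_printoptions(precision=4,suppress=True)
s=readout.read_state();q=s['eef_rot']
print(s['time'],s['ee_pos'],"yaw",2*np.arctan2(q[1],q[0])-np.pi/2,"tilt",q[2:],"j",s['joint_positions'],s['ft_force'],s['torque'],s['width'])
E
python3 st.py
```

```text
7.2 [0.558  0.1784 0.1404] yaw 2.5347955358726626 tilt [0.0011 0.0048] j [-0.5417  0.31    0.1867  1.7061 -0.0666  1.1221  2.1995] [ 1.6571  0.5832 -2.2273] [ 0.1258 -0.1911  0.0577] 0.04188432373249678
```

>>> {"fn": "apply_moves", "kwargs": {"deltas": [{"translation":[0,0,-0.0005],"turn":[0,0,-0.13],"hand":0.03},{"translation":[0,0,-0.0005],"turn":[0,0,-0.13],"hand":0.03},{"translation":[0,0,-0.0003],"turn":[0,0,-0.13],"hand":0.03},{"translation":[0,0,-0.0003],"turn":[0,0,-0.13],"hand":0.03},{"translation":[0,0,-0.0003],"turn":[0,0,-0.13],"hand":0.03}]}}

```text
time: 7.7
ee_pos: [0.5578, 0.1788, 0.1397]
eef_rot: [-0.143, 0.99, -0.0, 0.005]
ft_force: [-0.6, 0.2, 1.4]
width: 0.0415
```

```bash
python3 st.py
```

```text
7.7 [0.5578 0.1788 0.1397] yaw 1.8583654848464493 tilt [-0.0002  0.005 ] j [-0.6269  0.3136  0.2842  1.7122 -0.0935  1.1195  1.5426] [-0.623   0.2439  1.3541] [-0.0252  0.1259  0.0827] 0.04153947990807726
```

>>> {"fn": "apply_moves", "kwargs": {"deltas": [{"translation":[0,0,-0.0002],"turn":[0,0,-0.13],"hand":0.03},{"translation":[0,0,-0.0002],"turn":[0,0,-0.13],"hand":0.03},{"translation":[0,0,-0.0002],"turn":[0,0,-0.13],"hand":0.03},{"translation":[0,0,-0.0002],"turn":[0,0,-0.13],"hand":0.03},{"translation":[0,0,-0.0002],"turn":[0,0,-0.13],"hand":0.03}]}}

```text
time: 8.2
ee_pos: [0.5578, 0.1791, 0.1393]
eef_rot: [0.193, 0.981, -0.002, 0.005]
ft_force: [-1.0, -0.6, 0.3]
width: 0.0417
```

```bash
python3 st.py
```

```text
8.2 [0.5578 0.1791 0.1393] yaw 1.1815240897602672 tilt [-0.0017  0.0049] j [-0.7136  0.3234  0.3857  1.7143 -0.1241  1.1226  0.8887] [-0.9596 -0.5661  0.346 ] [-0.0234 -0.0392  0.1163] 0.041732462635503835
```

>>> {"fn": "apply_moves", "kwargs": {"deltas": [{"translation":[0,0,-0.0002],"turn":[0,0,-0.13],"hand":0.03},{"translation":[0,0,-0.0002],"turn":[0,0,-0.13],"hand":0.03},{"translation":[0,0,-0.0002],"turn":[0,0,-0.13],"hand":0.03},{"translation":[0,0,-0.0002],"turn":[0,0,-0.13],"hand":0.03}]}}

```text
time: 8.6
ee_pos: [0.558, 0.1794, 0.1388]
eef_rot: [0.449, 0.894, -0.003, 0.005]
ft_force: [0.2, 0.2, 0.8]
width: 0.0412
```

```bash
python3 st.py
```

```text
8.6 [0.558  0.1794 0.1388] yaw 0.640044990094625 tilt [-0.0028  0.0046] j [-0.7835  0.3362  0.471   1.7137 -0.1548  1.1283  0.3711] [0.1918 0.1515 0.7691] [-0.0813 -0.0119  0.0777] 0.04115722966693907
```

>>> {"fn": "apply_moves", "kwargs": {"deltas": [{"translation":[0,0,-0.0002],"turn":[0,0,-0.13],"hand":0.03},{"translation":[0,0,-0.0002],"turn":[0,0,-0.13],"hand":0.03},{"translation":[0,0,-0.0002],"turn":[0,0,-0.13],"hand":0.03},{"translation":[0,0,-0.0002],"turn":[0,0,-0.13],"hand":0.03}]}}

```text
time: 9.0
ee_pos: [0.5582, 0.1795, 0.1384]
eef_rot: [0.671, 0.741, -0.004, 0.004]
ft_force: [0.7, -0.7, -0.4]
width: 0.0414
```

```bash
python3 st.py
```

```text
9.0 [0.5582 0.1795 0.1384] yaw 0.09844275228663002 tilt [-0.0038  0.004 ] j [-0.8535  0.3536  0.561   1.7124 -0.1928  1.1362 -0.14  ] [ 0.6863 -0.6676 -0.3658] [-0.1226 -0.0003  0.0713] 0.041367871865502504
```

>>> {"fn": "apply_moves", "kwargs": {"deltas": [{"translation":[0,0,-0.0002],"turn":[0,0,-0.12],"hand":0.03},{"translation":[0,0,-0.0002],"turn":[0,0,-0.12],"hand":0.03},{"translation":[0,0,-0.0002],"turn":[0,0,-0.12],"hand":0.03}]}}

```text
time: 9.3
ee_pos: [0.5585, 0.1795, 0.1381]
eef_rot: [0.798, 0.603, -0.004, 0.003]
ft_force: [0.5, -1.1, 0.9]
width: 0.0418
```

```bash
python3 st.py
```

```text
9.3 [0.5585 0.1795 0.1381] yaw -0.2769883124370749 tilt [-0.0042  0.0034] j [-0.9026  0.3683  0.6266  1.7117 -0.2239  1.1424 -0.49  ] [ 0.5054 -1.0836  0.9357] [-0.0947  0.0602  0.0918] 0.04182873314239302
```

>>> {"fn": "apply_moves", "kwargs": {"deltas": [{"translation":[0,0,-0.0002],"turn":[0,0,-0.12],"hand":0.03},{"translation":[0,0,-0.0002],"turn":[0,0,-0.12],"hand":0.03},{"translation":[0,0,-0.0002],"turn":[0,0,-0.12],"hand":0.03}]}}

```text
time: 9.6
ee_pos: [0.5588, 0.1795, 0.1379]
eef_rot: [0.896, 0.444, -0.004, 0.003]
ft_force: [1.9, 1.3, 0.2]
width: 0.0416
```

```bash
python3 st.py
```

```text
9.6 [0.5588 0.1795 0.1379] yaw -0.6516227074618596 tilt [-0.0045  0.0028] j [-0.9521  0.3854  0.6951  1.7115 -0.2594  1.149  -0.8357] [1.8966 1.2841 0.1642] [ 0.1252 -0.3028  0.5409] 0.04164078560329999
```

>>> {"fn": "apply_moves", "kwargs": {"deltas": [{"translation":[0,0,0],"turn":[0,0,-0.05],"hand":0.03}]}}

```text
time: 9.7
ee_pos: [0.5589, 0.1796, 0.1379]
eef_rot: [0.908, 0.419, -0.004, 0.003]
ft_force: [-0.3, -1.0, -0.0]
width: 0.0415
```

```bash
python3 st.py
```

```text
9.7 [0.5589 0.1796 0.1379] yaw -0.7053769287396028 tilt [-0.0044  0.0029] j [-0.9598  0.3883  0.7055  1.7114 -0.2646  1.1499 -0.8853] [-0.2536 -1.0036 -0.0444] [-0.2352 -0.093   0.4504] 0.0414555531962612
```

>>> {"fn": "apply_moves", "kwargs": {"deltas": [{"translation":[0,0,0],"turn":[0,0,-0.05],"hand":0.03},{"translation":[0,0,0],"turn":[0,0,-0.02],"hand":0.03}]}}

```text
time: 9.9
ee_pos: [0.5593, 0.1799, 0.1381]
eef_rot: [0.922, 0.386, -0.004, 0.003]
ft_force: [3.1, -0.0, -0.7]
width: 0.0416
```

```bash
python3 st.py
```

```text
9.9 [0.5593 0.1799 0.1381] yaw -0.7775063484285206 tilt [-0.0041  0.0031] j [-0.9701  0.3921  0.7193  1.7109 -0.2716  1.1508 -0.9522] [ 3.0975 -0.0288 -0.7306] [ 0.1152 -0.4197  0.4591] 0.041608810170057985
```

Torque plateaus at about 0.46–0.54 N m while the fingers slip, against about 0.08 when turning freely, so the cap is bottomed out. I'll back off 1.57 rad, to a yaw of about 0.79.

>>> {"fn": "apply_moves", "kwargs": {"deltas": [{"translation":[0,0,0],"turn":[0,0,0.08],"hand":0.03},{"translation":[0,0,0.0001],"turn":[0,0,0.12],"hand":0.03},{"translation":[0,0,0.0001],"turn":[0,0,0.12],"hand":0.03},{"translation":[0,0,0.0001],"turn":[0,0,0.12],"hand":0.03},{"translation":[0,0,0.0001],"turn":[0,0,0.12],"hand":0.03}]}}

```text
time: 10.4
ee_pos: [0.5586, 0.1804, 0.1385]
eef_rot: [0.773, 0.634, -0.004, 0.004]
ft_force: [-1.2, -0.2, 0.6]
width: 0.0414
```

```bash
python3 st.py
```

```text
10.4 [0.5586 0.1804 0.1385] yaw -0.19699387712527017 tilt [-0.0036  0.0037] j [-0.8918  0.3645  0.6105  1.7112 -0.2161  1.1405 -0.4177] [-1.1521 -0.1881  0.569 ] [-0.0682  0.1462 -0.0604] 0.04142635478522095
```

>>> {"fn": "apply_moves", "kwargs": {"deltas": [{"translation":[0,0,0.0001],"turn":[0,0,0.12],"hand":0.03},{"translation":[0,0,0.0001],"turn":[0,0,0.12],"hand":0.03},{"translation":[0,0,0.0001],"turn":[0,0,0.12],"hand":0.03},{"translation":[0,0,0.0001],"turn":[0,0,0.12],"hand":0.03},{"translation":[0,0,0.0001],"turn":[0,0,0.12],"hand":0.03}]}}

```text
time: 10.9
ee_pos: [0.5578, 0.1803, 0.139]
eef_rot: [0.54, 0.842, -0.003, 0.004]
ft_force: [0.6, 0.8, 0.4]
width: 0.0415
```

```bash
python3 st.py
```

```text
10.9 [0.5578 0.1803 0.139 ] yaw 0.4304939375841217 tilt [-0.0028  0.0038] j [-0.8082  0.3416  0.5014  1.7127 -0.1684  1.1319  0.171 ] [0.5719 0.765  0.3968] [-0.1209  0.1182 -0.1194] 0.04145951949473069
```

Yaw needs 0.36 more.

>>> {"fn": "apply_moves", "kwargs": {"deltas": [{"translation":[0,0,0.0001],"turn":[0,0,0.12],"hand":0.03},{"translation":[0,0,0.0001],"turn":[0,0,0.12],"hand":0.03},{"translation":[0,0,0],"turn":[0,0,0.09],"hand":0.03},{"translation":[0,0,0],"turn":[0,0,0],"hand":0.03},{"translation":[0,0,0],"turn":[0,0,0],"hand":0.03}]}}

```text
time: 11.4
ee_pos: [0.5573, 0.18, 0.1393]
eef_rot: [0.387, 0.922, -0.002, 0.004]
ft_force: [-0.2, 0.7, -1.5]
width: 0.0415
```

```bash
python3 st.py; python3 - <<'E'
from bench import camera,calibration
import cv2, numpy as np
np.save("pics/w3cal.npy",calibration("wrist"),allow_pickle=True)
w=camera("wrist");np.save("pics/w3.npy",w);s=camera("side")
a=cv2.resize(w[140:300,180:400],(550,400),interpolation=cv2.INTER_CUBIC);b=cv2.resize(s[170:300,265:395],(250,250),interpolation=cv2.INTER_CUBIC)
cv2.imwrite("pics/w3.png",np.hstack([a,np.pad(b,((0,150),(0,0),(0,0)))])[...,::-1])
E
```

```text
11.4 [0.5573 0.18   0.1393] yaw 0.7762430627539505 tilt [-0.0021  0.0036] j [-0.7623  0.3317  0.4444  1.7136 -0.1467  1.1282  0.4999] [-0.1718  0.6749 -1.4763] [ 0.042  -0.0859  0.1045] 0.041461686880639614
```

View pics/w3.png

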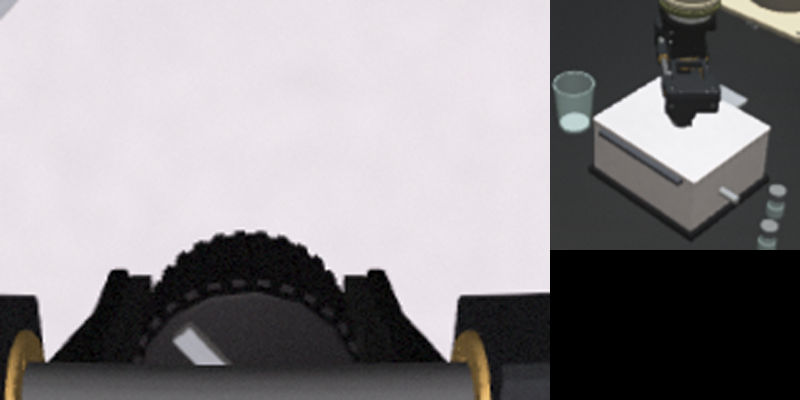

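The picture shows the pads on both sides of the cap, with the rib visible at around (195,347), and the lid flat and closed. As a check, I'll compare the rib's angle in the tool frame before gripping and now. The difference should equal only the slip at the stop.

```bash
python3 - <<'E'
from h import *
c=np.load("pics/w3cal.npy",allow_pickle=True).item()
c2=np.load("pics/w2cal.npy",allow_pickle=True).item()
# direction along the rib's own edges, outer end minus inner
def yaw(c,o,i,z): d=(wplane(c,*o,z)-wplane(c,*i,z));return np.arctan2(d[1],d[0])
now=yaw(c,(180+182*.4,140+335*.4),(180+215*.4,140+364*.4),.156)
st=yaw(c2,(265,211),(279,227),.158)
print("rib now",now,"start",st,"turned net",now-st, "gripper net",.776-2.74,"slip at stop",((now-st)-(.776-2.74)+np.pi)%(2*np.pi)-np.pi)
E
python3 st.py
```

```text
rib now 3.1234129604498957 start -1.4678468323061502 turned net 4.591259792756046 gripper net -1.9640000000000002 slip at stop 0.27207448557646075
11.5 [0.5573 0.18   0.1393] yaw 0.7765790482950825 tilt [-0.0022  0.0036] j [-0.7626  0.3317  0.4447  1.7135 -0.1466  1.1283  0.5002] [ 0.6628  0.3762 -0.2028] [-0.0599 -0.0903  0.0444] 0.041887839574589296
```

The slip of 0.27 rad is what the over-turn at the stop should give, so I'm handing in.

```bash
python3 -c "
from bench import order;print(order.close_job())"; python3 st.py
```

```text
the job is handed in; nothing more can be done
None
the job is handed in; nothing more can be done
```

The job is handed in with the lid closed, the vent cap backed off about a quarter turn and the fingers still gripping it. No verdict is reported, so this rests on my own checks.

- **Lid:** I pushed the tab down along its arc with closed fingers, at roughly 0.6 rad/s. At the end the fingertips pressed on the tab at z of about 0.110, which is where the closed lid's top should be. The push there was about 49 N, firmer than needed. The camera showed the lid flat and closed afterwards.
- **Screwing down:** I gripped the cap at 20 N and turned it clockwise in one grip. Torque ran at about 0.08 N m, then rose to 0.45–0.54 N m with the fingers slipping at the hard stop. The cap sank about 2.5 mm over about 3.2 rad, as the thread pitch predicts.
- **Backing off:** The measured tool turn was 1.55 rad, at about 0.06–0.12 N m, so there was no slip. The rib on the cap showed 0.27 rad of slip between tool and cap since the start, which fits the over-turn at the stop.
- **Final state:** The finger opening is 41.5–42 mm on the 42 mm cap. The grasp point is within about 1 cm of the cap's middle. The handed-in time is about 11.5 s.
- **Disagreements:** One two-view estimate put the cap's top at 0.162 m instead of about 0.157 m, and the tool drifted 4 mm upward while the fingers closed. Neither affected the grip.
- **Bystanders:** The beaker and vials looked undisturbed in the last side view. I did not measure any of the bystanders' positions afterwards.

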